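# Swap the dish drawers at the microscope bench

### The job

Two low dish drawers stand side by side: the empty tray has been left partly open, the tray with the culture dish in it is closed. First push the empty tray fully home with the fingertips, then hook a fingertip behind the upright lip of the other tray and gently draw it out along its rails as far as it goes, with the dish riding in it. Do not pinch either lip, do not touch the dish, and leave the other things on the bench where they are.

Things in the scene. Friction and masses are not known exactly. Their poses are not given: they have to be found in the camera images.
- dish_box: The housing of the drawer that holds the culture dish: low white dish drawer housing fixed to the bench, 150 mm deep (x), 116 wide (y), 56 high, clear cover on top. Origin: centre of its underside, at bench height. Its open front faces its own -x, towards the robot, turned up to 0.2 rad; its +z is up. May stand left or right of the other drawer.
- empty_box: The housing of the drawer with the empty tray, the same in every size: low white dish drawer housing fixed to the bench, 150 mm deep (x), 116 wide (y), 56 high, clear cover on top. Origin: centre of its underside, at bench height. Its open front faces its own -x, towards the robot, turned up to 0.2 rad; its +z is up. 
- dish_tray (a joint): How far the tray with the dish is out, in m, along its housing's -x: 0 fully home, 0.100 at its outer stop. Starts between 0 and 0.008. It slides against about 2 N of friction and stays where it is left. Black tray, 94 mm wide; the dish lies loose in its 88 mm square pocket behind a low cross wall (top 32 mm above the bench).
- empty_tray (a joint): The same for the empty tray; starts between 0.035 and 0.070 (partly open), otherwise like the other.
- dish_lip_in (a point): Point on the inner face of the lip of the tray with the dish. It lies at the middle of the top edge, on the inner face (towards the housing), 122 mm in front of the housing's centre when home, so lip and gap always stand outside. Lip: upright black plate on the tray's front end, 80 mm wide (y), 7 thick (x), top edge 50 above the bench. Axes as its housing's. Behind it (+x) an open gap to hook into: 42 mm long, 94 wide, floor 16 mm above the bench, ended by the cross wall.
- dish_lip_out (a point): Point on the outer face of the same lip. It lies at the middle of the top edge, on the outer face (towards the robot), 7 mm in front of the inner face.
- empty_lip_in (a point): Point on the inner face of the lip of the empty tray. Placed as on the other lip. Lip: upright black plate on the tray's front end, 80 mm wide (y), 7 thick (x), top edge 50 above the bench. Axes as its housing's.
- empty_lip_out (a point): Point on the outer face of the lip of the empty tray, the face to push. It lies at the middle of the top edge, on the outer face, 129 mm in front of the housing's centre when home.
- dish: Closed white culture dish, 60 mm across, 15 high, lying loose in the pocket of its tray under the clear cover. Origin: centre of its underside, 16 mm above the bench.
- vial: Bystander: small capped amber vial, 24 mm across, 36 high, standing on the bench in front of and between the two drawers. Origin: centre of its foot.
- bottle: Bystander: glass bottle with a blue cap, 68 mm across, 130 high, to the left of the drawers. Origin: centre of its foot.
- dish_stack: Bystander: stack of three spare dishes, 88 mm across, 48 high, to the right of the drawers. Origin: centre of its underside.

How it is judged:
By the outcome, as a careful person would: the job done as asked, in the order asked, and still so for the second after the job is handed in, with the robot touching nothing.
It also fails if it takes over 48 s, if anything falls off the work surface, if the arm or the gripper's body presses on something with over 40 N, if the wrist force passes 120 N, or if a joint passes its speed limit or range.

### The arm

A 6-joint arm with a two-finger parallel gripper is mounted at the origin on the work surface. World frame = base frame: x ahead of the robot, y to its left, z up, the work surface at z = 0. Lengths are in m, angles in degrees, forces in N, time in s.
With the tool pointing down it reaches from about 0.35 to 0.975 m from the base axis. Payload 7.1 kg.
Tool frame: the origin (TCP) lies at the very end of the fingers, on their centre line; the grasp point (between the pads) lies 19 mm behind it; z points along the fingers, y is the direction in which the jaws open and shut (so a half turn about z gives the same grasp; the last joint's range is limited). The gripper opens to 88 mm and grips with 3 to 60 N. Pads are 20 mm wide; open, the fingers measure 115 mm over their backs; the gripper's body (75 mm by 178 mm) begins 61 mm behind the grasp point.
Start: joints at [-65.26, 24.242, 93.386, -0, 62.372, -1.089], TCP at [0.272, -0.563, 0.223] pointing down, gripper open.
Joint ranges: [-172.04, 172.04], [-51.8, 120.97], [4.93, 147.93], [-75.15, 255.16], [6.16, 154.13], [-145.62, 145.62]. Speed limits (degrees/s): [136.94, 136.94, 172.46, 180, 180, 180].

### API

Orientations are given as a 3x3 rotation matrix whose columns are the frame's x, y, z axes.
In Python, from cell import monitor, camera, finish_job, boxes_of, spot_point gives the robot as it stands. The module is installed in compiled form; this text tells all that it offers.
- The arm moves only by the tool step_arm, never from a script. Its argument "motion" is a list that holds one entry, the list of rows, each a list of 5 numbers: the shift along the tool's x, y, z in m, then the turn about the tool's z in degrees, then the finger opening in m, from 0 to 0.0878. A call has 1 to 20 rows; each row shifts and turns the commanded pose from where the row before left it, along the tool's axes as they then stand; what a row does not reach is not made up. A row lasts 1/12 s, in which the tool goes at most 41.7 mm and 7.16 degrees, less where a joint would pass 70% of its speed; a pose out of reach is approached as far as the arm can. A call is refused whole if a number of a shift passes 0.0417 or a number of a turn 7.16, either way. A call with a gripper value outside its range is refused whole. The fingers move at their own pace and stop on an object; "force" is the grip in N (left out, the last holds). Time passes only in rows, so rows that do not move let the fingers close. It gives the time, the measured TCP pose, the force and the opening at its end, in the units of the state.
- monitor.read_state(): the state, without advancing time (a new reading comes with each control period).
- camera(name): name is "scene" or "top"; returns a dict with "frame" (400x640x3 uint8, red, green, blue), "fov_y" (degrees; the focal length in pixels is half the picture's height over the tangent of half this angle, whatever the lens; pixels are square), "cx", "cy" (the principal point, pixels), "dist_coeffs" ([k1, k2, p1, p2, k3] as OpenCV has them; the pictures are not rectified), "position" and "attitude" of the camera in the world. Camera axes: x right, y up, looking along -z (the intrinsics and any distortion apply to the point x, -y, -z); pixel columns grow to the right and rows downward; lengths in m; the calibration is good to about 2 mm. A picture is of the moment at which its call begins. There is no depth.
- finish_job(): hands the job in, once; it reports no verdict.
Trained networks look in a picture, given as the dict that the camera call returned (one of the last four; its "shot" number tells which), for a name from the list of things; names that differ only in an ending like _2 or _b are one class to them, and where a whole thing is asked for, a point or a joint stands for the part that bears it (a point fixed in the world has none). Each returns a list of dicts, best first, with "score" (0 to 1); they miss things now and then, are a little off and sometimes report something else, mostly with a low value. They report only what shows in the picture. A call takes as long as a camera call.
- boxes_of(picture, name): "bbox" ([centre column, centre row, width, height] as shares, 0 to 1, of the picture: columns of its width, rows of its height, round what is visible of it).
- spot_point(picture, name): "centre" ([column, row] as shares, 0 to 1, of the picture: columns of its width, rows of its height: a listed point, or the origin of a listed thing).
The state is a dict: "t": time; "joint_pos": joint angles; "joint_vel": joint speeds; "tau": joint torques, N m; "tcp_pos": TCP position; "eef_rot": TCP orientation; "force": force on the tool from outside, world axes, zero at the start; "torque": the same for the moment, N m; "opening": finger opening in m.
Only numpy, scipy, OpenCV 4.12 (cv2) and the standard library are available. Lean on these libraries where they do the work, as an engineer would, in place of code of your own. Each camera call takes 0.05 s, during which the arm holds its last target. There are 200 camera calls.

## Working session

There is one attempt and no reset: what is moved stays moved. The work goes in short steps, Python scripts to look and compute and a tool call to move; the robot and the scene stay as the last step left them, time stands still between calls to the robot, and variables do not carry over. Pictures are saved under pics/ and viewed, about 8 in all and at most 12, crops included, and the job is handed in when it is done.

Besides the shell and the picture viewer there is one more tool, called after "Call:" as a command line: name --argument value ..., lists and objects as JSON in quotes. step_arm: Moves the arm, as the interface text tells. Its arguments: {"type":"object","properties":{"motion":{"type":"array"},"force":{"type":"number"}},"required":["motion"]}

```bash
mkdir -p pics; cat > h.py <<'E'
import numpy as np, cv2
from cell import monitor, camera, finish_job, boxes_of, spot_point
def K(p):
    f=200/np.tan(np.radians(p["fov_y"])/2); return np.array([[f,0,p["cx"]],[0,f,p["cy"]],[0,0,1.]])
def back(p,uv,z):
    uv=np.array(uv,float)
    n=cv2.undistortPoints(uv.reshape(1,1,2),K(p),np.array(p["dist_coeffs"],float)).ravel()
    R=np.array(p["attitude"]); o=np.array(p["position"])
    d=R@np.array([n[0],-n[1],-1]); return o+d*(z-o[2])/d[2]
def proj(p,X):
    R=np.array(p["attitude"]); c=(np.atleast_2d(X)-np.array(p["position"]))@R
    c=c*[1,-1,-1]
    return cv2.projectPoints(c,np.zeros(3),np.zeros(3),K(p),np.array(p["dist_coeffs"],float))[0].reshape(-1,2)
def save(p,name,crop=None,s=1):
    im=p["frame"][...,::-1]
    if crop: a,b,c,d=crop; im=im[b:d,a:c]
    cv2.imwrite("pics/"+name,cv2.resize(im,None,fx=s,fy=s,interpolation=cv2.INTER_CUBIC))
Z=dict(dish_box=0,empty_box=0,dish_lip_in=.05,dish_lip_out=.05,empty_lip_in=.05,empty_lip_out=.05,dish=.016,vial=0,bottle=0,dish_stack=0)
def spots(p,names=Z):
    for n in names:
        for r in spot_point(p,n)[:2]:
            uv=np.array(r["centre"])*[640,400]
            print(n,round(r["score"],2),uv.round(1),back(p,uv,Z[n]).round(4))
E
python3 - <<'E'
from h import *
s=monitor.read_state();print(s["t"],s["tcp_pos"],np.round(s["eef_rot"],3),s["opening"])
for c in("top","scene"):
    p=camera(c);print(c,np.round(p["position"],3),p["fov_y"]);save(p,c+"0.png");spots(p)
E
```

```text
0.0 [ 0.27206446 -0.562032    0.22190391] [[ 0.9    0.436 -0.001]
 [ 0.436 -0.9    0.001]
 [ 0.    -0.002 -1.   ]] 0.08776115979604221
top [ 0.367 -0.006  1.068] 53.80000882099312
dish_box 0.92 [359.  164.2] [ 0.7077 -0.1414  0.    ]
empty_box 0.89 [265.3 155.9] [0.7377 0.1246 0.    ]
dish_lip_in 0.82 [373.6 206.5] [ 0.5742 -0.1683  0.05  ]
dish_lip_out 0.82 [371.7 208. ] [ 0.5702 -0.1632  0.05  ]
empty_lip_in 0.63 [254.7 210.8] [0.569  0.1452 0.05  ]
empty_lip_out 0.56 [250.8 213.2] [0.5628 0.1553 0.05  ]
vial 0.47 [308.8 249.3] [0.4699 0.0052 0.    ]
bottle 0.56 [163.3 233.3] [0.5212 0.4021 0.    ]
bottle 0.54 [265.7 158.3] [0.7305 0.1232 0.    ]
dish_stack 0.8 [459.4 220.3] [ 0.5404 -0.4122  0.    ]
scene [1.429 0.26  0.839] 46.55567806623965
dish_box 0.75 [239.1 247.7] [ 0.7089 -0.1477  0.    ]
empty_box 0.85 [348.9 282.4] [0.7347 0.1402 0.    ]
dish_lip_in 0.86 [250.2 197.6] [ 0.5744 -0.1705  0.05  ]
dish_lip_out 0.91 [253.6 196.1] [ 0.5659 -0.1643  0.05  ]
empty_lip_in 0.93 [372.4 223.5] [0.5756 0.1584 0.05  ]
empty_lip_in 0.58 [253.2 200.1] [ 0.5814 -0.1589  0.05  ]
empty_lip_out 0.63 [370.6 221.9] [0.5712 0.1529 0.05  ]
vial 0.63 [320.9 201.6] [ 0.4768 -0.0031  0.    ]
bottle 0.58 [470.8 247.3] [0.5333 0.4048 0.    ]
dish_stack 0.57 [175.1 188.3] [ 0.5469 -0.4202  0.    ]
```

View pics/top0.png

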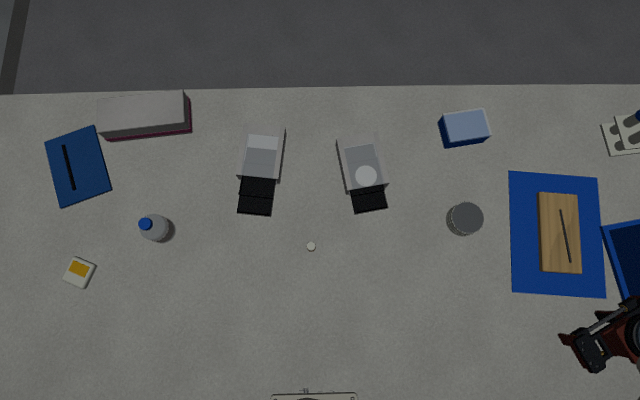

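View pics/scene0.png

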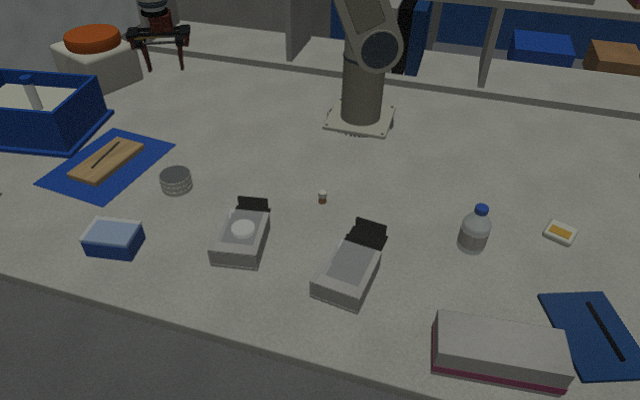

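```bash
python3 - <<'E'
from h import *
p=camera("top");save(p,"top1.png",(225,115,405,265),4.4)
p=camera("scene");save(p,"sc1.png",(200,180,400,315),4)
E
```

```text
(no output)
```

View pics/top1.png

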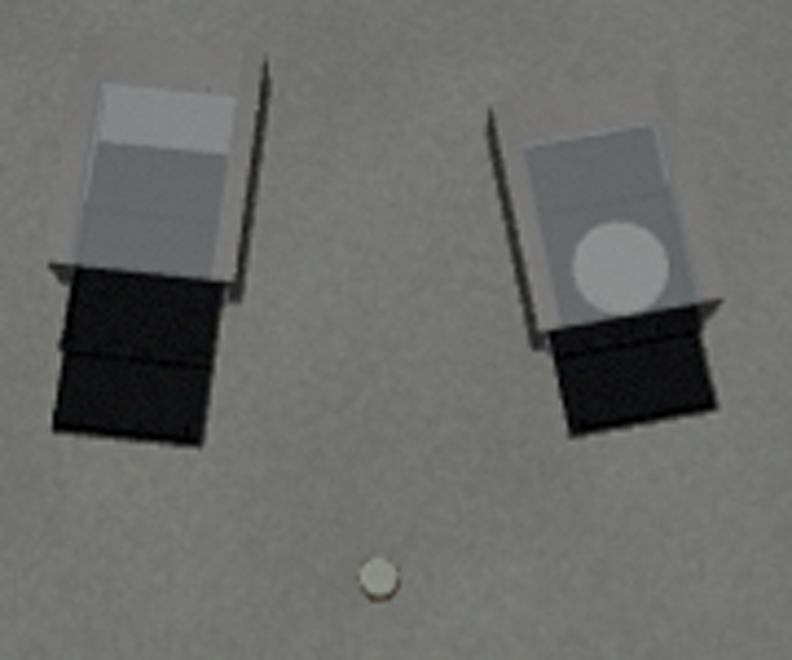

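View pics/sc1.png

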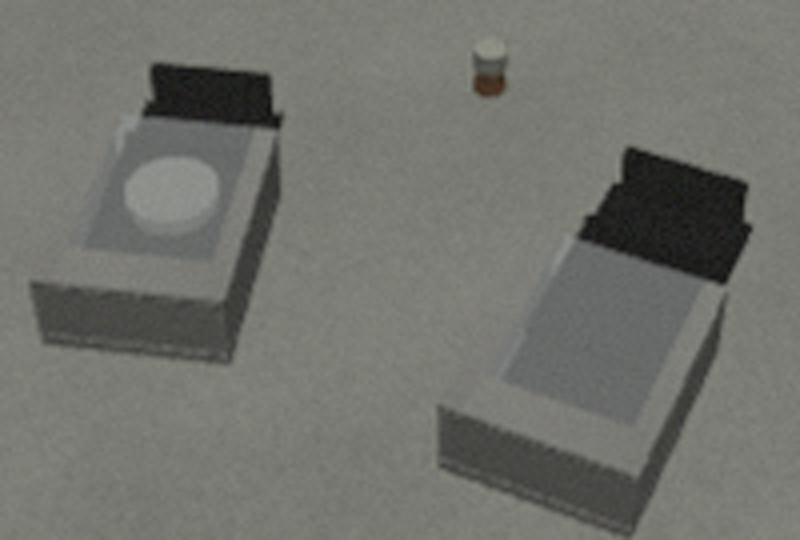

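```bash
cat > fit.py <<'E'
from h import *
from scipy.optimize import least_squares
T,S=camera("top"),camera("scene")
tp=lambda a:(np.array(a)+.5)/4.4-.5+[225,115]
sp=lambda a:(np.array(a)+.5)/4-.5+[200,180]
F,B=-.075,.075; W=.058
# (cam, pixel, box-local point, moves with tray)
def obs(sc,tf):
    o=[(S,sp(a),X,m) for a,X,m in sc]+[(T,tp(a),X,m) for a,X,m in tf]; return o
D=obs([((32,284),(B,-W,.056),0),((223,300),(B,W,.056),0),((151,64),(-.129,-.04,.05),1),((271,73),(-.129,.04,.05),1)],
      [((540,331),(F,W,.056),0),((722,299),(F,-W,.056),0),((490,105),(B,W,.056),0)])
E=obs([((438,406),(B,-W,.056),0),((638,474),(B,W,.056),0),((626,147),(-.129,-.04,.05),1),((748,184),(-.129,.04,.05),1)],
      [((50,264),(F,W,.056),0),((237,284),(F,-W,.056),0),((266,55),(B,-W,.056),0)])
for n,o,x0 in(("dish",D,[.707,-.145,0.1,0]),("empty",E,[.736,.132,-.1,.05])):
    def r(v):
        out=[]
        for cam,uv,X,m in o:
            X=np.array(X)-[v[3]*m,0,0]; c,s=np.cos(v[2]),np.sin(v[2])
            out.append(proj(cam,[v[0]+c*X[0]-s*X[1],v[1]+s*X[0]+c*X[1],X[2]])[0]-uv)
        return np.ravel(out)
    q=least_squares(r,x0,loss="soft_l1",x_scale=[.01,.01,.1,.01]); v=q.x
    c,s=np.cos(v[2]),np.sin(v[2])
    print(n,v.round(4),"yaw deg",np.degrees(v[2]).round(2)); print(r(v).reshape(-1,2).round(1).tolist())
    for l in(-.129,-.122): print("lip",l,(v[:2]+np.array([c,s])*(l-v[3])).round(4))
    print("axis",c.round(4),s.round(4))
E
python3 fit.py; python3 -c "
from h import *
s=monitor.read_state();print(np.degrees(np.arctan2(s['eef_rot'][1][1],s['eef_rot'][0][1])))"
```

```text
dish [ 0.702  -0.1438  0.1688  0.0055] yaw deg 9.67
[[-0.6, -0.8], [0.7, 0.2], [0.2, -0.2], [-0.2, 0.2], [-0.3, 0.4], [0.8, -0.3], [-0.3, -0.6]]
lip -0.129 [ 0.5694 -0.1664]
lip -0.122 [ 0.5763 -0.1652]
axis 0.9858 0.168
empty [ 0.7345  0.131  -0.129   0.0399] yaw deg -7.39
[[-0.2, -0.9], [0.1, 0.2], [-0.2, -0.1], [-0.4, -0.2], [-1.0, -0.1], [-0.4, -0.1], [0.1, -0.3]]
lip -0.129 [0.567  0.1527]
lip -0.122 [0.574  0.1518]
axis 0.9917 -0.1287
-64.1729326590487
```

Call:
step_arm --motion '[[[0, 0, 0, 6.64, 0], [0, 0, 0, 6.64, 0], [0, 0, 0, 6.64, 0], [0, 0, 0, 6.64, 0], [0, 0, 0, 6.64, 0], [0.0077, -0.0373, 0, 0, 0], [0.0077, -0.0373, 0, 0, 0], [0.0077, -0.0373, 0, 0, 0], [0.0077, -0.0373, 0, 0, 0], [0.0077, -0.0373, 0, 0, 0], [0.0077, -0.0373, 0, 0, 0], [0.0077, -0.0373, 0, 0, 0], [0.0077, -0.0373, 0, 0, 0], [0.0077, -0.0373, 0, 0, 0], [0.0077, -0.0373, 0, 0, 0], [0.0077, -0.0373, 0, 0, 0], [0.0077, -0.0373, 0, 0, 0], [0.0077, -0.0373, 0, 0, 0], [0.0077, -0.0373, 0, 0, 0]]]' --force 10

```text
t: 2.88
tcp_pos: [0.4466, -0.0566, 0.223]
eef_rot: [[0.992, -0.128, 0.001], [-0.128, -0.992, -0.0], [0.001, 0.0, -1.0]]
force: [-0.3, -0.7, -0.9]
opening: 0.0006
```

Call:
step_arm --motion '[[[0.0064, -0.032, 0, 0, 0], [0.0064, -0.032, 0, 0, 0], [0.0064, -0.032, 0, 0, 0], [0.0064, -0.032, 0, 0, 0], [0.0064, -0.032, 0, 0, 0], [0.0064, -0.032, 0, 0, 0], [0.0064, -0.032, 0, 0, 0], [0, 0, 0, 0, 0], [0, 0, 0, 0, 0]]]'

```text
t: 3.63
tcp_pos: [0.5195, 0.1592, 0.2225]
eef_rot: [[0.992, -0.126, -0.0], [-0.126, -0.992, -0.0], [-0.0, 0.0, -1.0]]
force: [-0.6, -0.9, 0.2]
opening: 0.0006
```

Call:
step_arm --motion '[[[0, 0, 0.03, 0, 0], [0, 0, 0.03, 0, 0], [0, 0, 0.03, 0, 0], [0, 0, 0.03, 0, 0], [0, 0, 0.03, 0, 0], [0, 0, 0.025, 0, 0], [0, 0, 0.015, 0, 0], [0, 0, 0.006, 0, 0], [0, 0, 0, 0, 0], [0, 0, 0, 0, 0]]]'

```text
t: 4.47
tcp_pos: [0.5196, 0.1573, 0.0272]
eef_rot: [[0.992, -0.129, 0.0], [-0.129, -0.992, -0.0], [0.0, -0.0, -1.0]]
force: [-0.3, -0.4, 0.1]
opening: 0.0003
```

Call:
step_arm --motion '[[[0.01, 0, 0, 0, 0], [0.01, 0, 0, 0, 0], [0.01, 0, 0, 0, 0], [0.004, 0, 0, 0, 0], [0.004, 0, 0, 0, 0], [0.004, 0, 0, 0, 0], [0.004, 0, 0, 0, 0], [0.004, 0, 0, 0, 0], [0.004, 0, 0, 0, 0], [0.004, 0, 0, 0, 0], [0.004, 0, 0, 0, 0], [0.004, 0, 0, 0, 0], [0, 0, 0, 0, 0]]]'

```text
t: 5.55
tcp_pos: [0.5859, 0.1493, 0.0267]
eef_rot: [[0.992, -0.128, 0.001], [-0.128, -0.992, 0.0], [0.001, -0.0, -1.0]]
force: [1.2, 0.5, -0.6]
opening: 0.0006
```

Call:
step_arm --motion '[[[0.003, 0, 0, 0, 0], [0.003, 0, 0, 0, 0], [0.002, 0, 0, 0, 0], [0, 0, 0, 0, 0]]]'

```text
t: 5.88
tcp_pos: [0.5933, 0.1484, 0.0266]
eef_rot: [[0.992, -0.128, 0.0], [-0.128, -0.992, 0.0], [0.0, -0.0, -1.0]]
force: [0.1, -0.5, -0.1]
opening: 0.0008
```

```bash
python3 - <<'E'
from h import *
s=monitor.read_state();print(s["tcp_pos"],s["force"])
p=camera("top");save(p,"top2.png",(225,115,405,265),4.4)
E
```

```text
[0.5932997  0.14836659 0.0266175 ] [ 0.1155885  -0.48106229 -0.0770168 ]
```

View pics/top2.png

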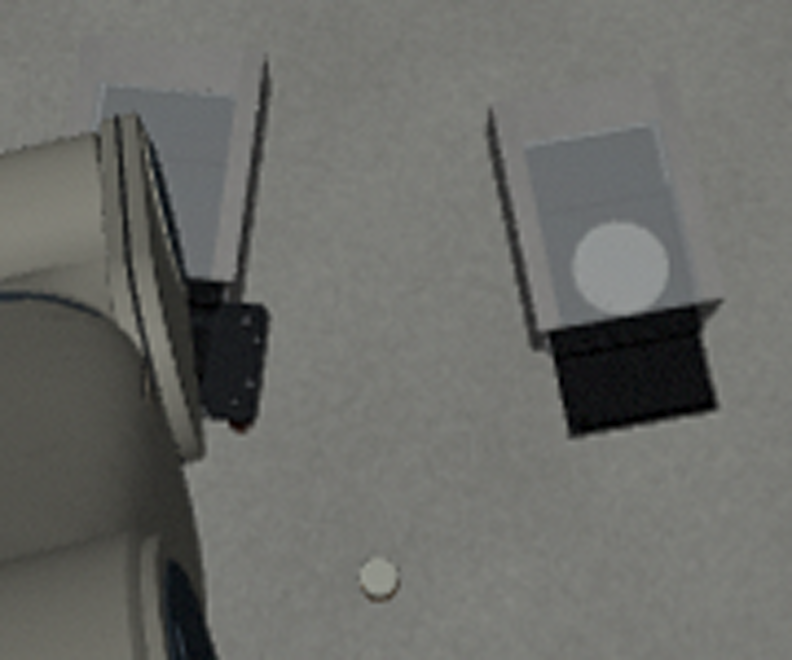

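Call:
step_arm --motion '[[[0.0015, 0, 0, 0, 0], [0.0015, 0, 0, 0, 0], [0.0015, 0, 0, 0, 0], [0, 0, 0, 0, 0]]]'

```text
t: 6.27
tcp_pos: [0.5971, 0.1479, 0.0266]
eef_rot: [[0.992, -0.128, -0.001], [-0.128, -0.992, 0.0], [-0.001, 0.0, -1.0]]
force: [-2.3, 0.9, 1.0]
opening: 0.0005
```

Call:
step_arm --motion '[[[0.001, 0, 0, 0, 0], [0.001, 0, 0, 0, 0]]]'

```text
t: 6.43
tcp_pos: [0.5971, 0.1478, 0.0266]
eef_rot: [[0.992, -0.129, -0.004], [-0.129, -0.992, -0.0], [-0.004, 0.001, -1.0]]
force: [-12.8, 3.2, 9.8]
opening: 0.0005
```

Call:
step_arm --motion '[[[-0.005, 0, 0, 0, 0], [-0.015, 0, 0, 0, 0], [-0.02, 0, 0, 0, 0], [0, 0, -0.02, 0, 0], [0, 0, -0.03, 0, 0], [0, 0, -0.03, 0, 0], [0, 0, -0.01, -5.69, 0], [0, 0, 0, -5.69, 0], [0, 0, 0, -5.69, 0], [-0.0019, 0.0352, 0, 0, 0], [-0.0019, 0.0352, 0, 0, 0], [-0.0019, 0.0352, 0, 0, 0], [-0.0019, 0.0352, 0, 0, 0], [-0.0019, 0.0352, 0, 0, 0], [-0.0019, 0.0352, 0, 0, 0], [-0.0019, 0.0352, 0, 0, 0], [-0.0019, 0.0352, 0, 0, 0], [0, 0, 0, 0, 0], [0, 0, 0, 0, 0]]]'

```text
t: 8.02
tcp_pos: [0.5925, -0.1294, 0.1168]
eef_rot: [[0.986, 0.165, 0.002], [0.165, -0.986, -0.001], [0.001, 0.001, -1.0]]
force: [-0.2, -0.3, 0.3]
opening: 0.0008
```

```bash
python3 - <<'E'
from h import *
s=monitor.read_state();print(s["tcp_pos"],s["force"],s["joint_pos"])
p=camera("top");save(p,"top3.png",(225,115,405,265),4.4)
E
```

```text
[ 0.59251331 -0.12941737  0.11682747] [-0.24816004 -0.31444726  0.27896386] [-1.34409886e+01  3.03928654e+01  9.97123005e+01 -1.12883146e-02
  4.97982263e+01  6.70586544e+01]
```

View pics/top3.png

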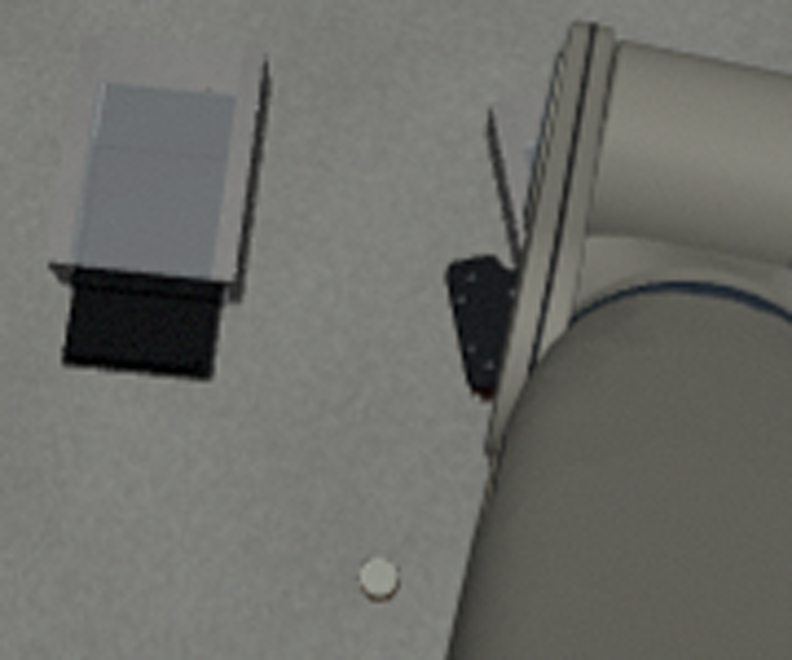

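Call:
step_arm --motion '[[[-0.004, 0.0326, 0, 0, 0], [0, 0, 0, 0, 0], [0, 0, 0, 0, 0]]]'

```text
t: 8.32
tcp_pos: [0.5937, -0.1598, 0.1167]
eef_rot: [[0.986, 0.168, 0.0], [0.168, -0.986, -0.0], [0.0, 0.0, -1.0]]
force: [0.7, 0.8, -0.4]
opening: 0.0005
```

Call:
step_arm --motion '[[[0, 0, 0.015, 0, 0], [0, 0, 0.015, 0, 0], [0, 0, 0.015, 0, 0], [0, 0, 0.005, 0, 0], [0, 0, 0.005, 0, 0], [0, 0, 0.005, 0, 0], [0, 0, 0.005, 0, 0], [0, 0, 0, 0, 0]]]'

```text
t: 8.98
tcp_pos: [0.5934, -0.1598, 0.0512]
eef_rot: [[0.986, 0.169, -0.001], [0.169, -0.986, 0.0], [-0.001, -0.0, -1.0]]
force: [0.1, -0.6, 0.2]
opening: 0.0007
```

```bash
python3 - <<'E'
from h import *
s=monitor.read_state();print(s["tcp_pos"],s["force"],s["torque"])
p=camera("scene");save(p,"sc2.png",(200,130,400,265),4)
E
```

```text
[ 0.59335322 -0.15983626  0.05118105] [ 0.13427396 -0.5781969   0.21802986] [ 0.07751752  0.0399303  -0.06327795]
```

View pics/sc2.png

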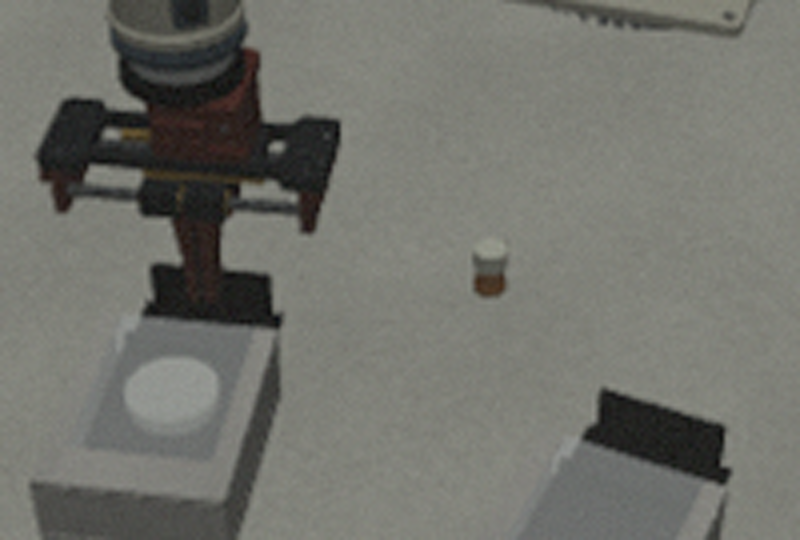

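Call:
step_arm --motion '[[[0, 0, 0.007, 0, 0], [0, 0, 0.007, 0, 0], [0, 0, 0.007, 0, 0], [0, 0, 0.004, 0, 0], [0, 0, 0, 0, 0]]]'

```text
t: 9.45
tcp_pos: [0.5927, -0.1601, 0.0253]
eef_rot: [[0.986, 0.168, -0.002], [0.168, -0.986, 0.001], [-0.002, -0.001, -1.0]]
force: [-0.7, -0.3, -0.0]
opening: 0.0007
```

Call:
step_arm --motion '[[[-0.002, 0, 0, 0, 0], [-0.002, 0, 0, 0, 0], [-0.001, 0, 0, 0, 0], [-0.001, 0, 0, 0, 0], [-0.001, 0, 0, 0, 0], [-0.001, 0, 0, 0, 0], [-0.001, 0, 0, 0, 0], [-0.001, 0, 0, 0, 0], [-0.001, 0, 0, 0, 0], [-0.001, 0, 0, 0, 0], [-0.001, 0, 0, 0, 0], [-0.001, 0, 0, 0, 0]]]'

```text
t: 10.45
tcp_pos: [0.5799, -0.1627, 0.0269]
eef_rot: [[0.986, 0.169, 0.0], [0.169, -0.986, -0.0], [0.0, 0.0, -1.0]]
force: [2.1, 0.7, 2.6]
opening: 0.0008
```

Call:
step_arm --motion '[[[-0.001, 0, 0, 0, 0], [-0.0015, 0, 0, 0, 0], [-0.002, 0, 0, 0, 0], [-0.002, 0, 0, 0, 0], [-0.002, 0, 0, 0, 0], [-0.002, 0, 0, 0, 0], [-0.002, 0, 0, 0, 0], [-0.002, 0, 0, 0, 0], [-0.002, 0, 0, 0, 0], [-0.002, 0, 0, 0, 0], [-0.002, 0, 0, 0, 0], [-0.002, 0, 0, 0, 0], [-0.002, 0, 0, 0, 0], [-0.002, 0, 0, 0, 0], [-0.002, 0, 0, 0, 0], [-0.002, 0, 0, 0, 0], [-0.002, 0, 0, 0, 0], [-0.002, 0, 0, 0, 0], [-0.002, 0, 0, 0, 0], [-0.002, 0, 0, 0, 0]]]'

```text
t: 12.12
tcp_pos: [0.5415, -0.169, 0.0266]
eef_rot: [[0.986, 0.168, -0.0], [0.168, -0.986, 0.0], [-0.0, -0.0, -1.0]]
force: [2.5, 0.6, 1.4]
opening: 0.0003
```

Call:
step_arm --motion '[[[-0.002, 0, 0, 0, 0], [-0.002, 0, 0, 0, 0], [-0.002, 0, 0, 0, 0], [-0.002, 0, 0, 0, 0], [-0.002, 0, 0, 0, 0], [-0.002, 0, 0, 0, 0], [-0.002, 0, 0, 0, 0], [-0.002, 0, 0, 0, 0], [-0.002, 0, 0, 0, 0], [-0.002, 0, 0, 0, 0], [-0.002, 0, 0, 0, 0], [-0.002, 0, 0, 0, 0], [-0.002, 0, 0, 0, 0], [-0.002, 0, 0, 0, 0], [-0.002, 0, 0, 0, 0], [-0.002, 0, 0, 0, 0], [-0.002, 0, 0, 0, 0], [-0.0015, 0, 0, 0, 0], [-0.001, 0, 0, 0, 0]]]'

```text
t: 13.7
tcp_pos: [0.5055, -0.1752, 0.0266]
eef_rot: [[0.986, 0.168, -0.0], [0.168, -0.986, 0.0], [-0.0, -0.0, -1.0]]
force: [1.2, 1.6, -0.0]
opening: 0.0007
```

12 mm or so to go; creep onto the stop.

Call:
step_arm --motion '[[[-0.001, 0, 0, 0, 0], [-0.001, 0, 0, 0, 0], [-0.001, 0, 0, 0, 0], [-0.001, 0, 0, 0, 0], [-0.001, 0, 0, 0, 0], [-0.001, 0, 0, 0, 0], [-0.001, 0, 0, 0, 0], [-0.001, 0, 0, 0, 0], [-0.001, 0, 0, 0, 0], [-0.001, 0, 0, 0, 0]]]'

```text
t: 14.53
tcp_pos: [0.4959, -0.1769, 0.0267]
eef_rot: [[0.986, 0.168, 0.0], [0.168, -0.986, -0.0], [0.0, 0.0, -1.0]]
force: [1.8, 1.0, -1.1]
opening: 0.0008
```

Call:
step_arm --motion '[[[-0.001, 0, 0, 0, 0], [-0.001, 0, 0, 0, 0], [-0.001, 0, 0, 0, 0]]]'

```text
t: 14.78
tcp_pos: [0.4951, -0.1774, 0.0269]
eef_rot: [[0.986, 0.168, 0.004], [0.168, -0.986, -0.0], [0.004, 0.001, -1.0]]
force: [11.0, 8.3, -8.5]
opening: 0.0007
```

Call:
step_arm --motion '[[[0.002, 0, 0, 0, 0], [0.003, 0, 0, 0, 0], [0.004, 0, 0, 0, 0], [0.003, 0, 0, 0, 0], [0, 0, 0, 0, 0], [0, 0, -0.01, 0, 0], [0, 0, -0.02, 0, 0], [0, 0, -0.03, 0, 0], [0, 0, -0.03, 0, 0], [0, 0, -0.03, 0, 0], [0, 0, -0.03, 0, 0], [0, 0, -0.03, 0, 0], [0, 0.035, 0, 0, 0], [0, 0.035, 0, 0, 0], [0, 0.035, 0, 0, 0], [0, 0.035, 0, 0, 0], [0, 0.035, 0, 0, 0], [0, 0.035, 0, 0, 0], [0, 0.035, 0, 0, 0], [0, 0, 0, 0, 0]]]'

```text
t: 16.45
tcp_pos: [0.5462, -0.4226, 0.2074]
eef_rot: [[0.986, 0.165, 0.002], [0.165, -0.986, -0.003], [0.001, 0.003, -1.0]]
force: [-0.2, 1.5, -0.0]
opening: 0.0004
```

```bash
python3 - <<'E'
from h import *
s=monitor.read_state();print(s["t"],s["tcp_pos"],s["force"])
p=camera("top");save(p,"top4.png",(225,115,405,265),4.4);spots(p,["vial","bottle","dish_stack","dish","dish_lip_in","empty_lip_out"])
p=camera("scene");save(p,"sc4.png",(140,140,400,315),3);spots(p,["vial","bottle","dish_stack","dish","dish_lip_in","empty_lip_out"])
E
```

```text
16.45 [ 0.54622301 -0.42255215  0.20744641] [-0.22802672  1.5177253  -0.01394935]
vial 0.54 [310.5 244.4] [4.831e-01 3.000e-04 0.000e+00]
vial 0.17 [256.5 197. ] [ 0.618   0.1481 -0.    ]
bottle 0.63 [162.9 231.2] [0.5271 0.4037 0.    ]
dish_stack 0.81 [459.8 221.7] [ 0.5365 -0.4129  0.    ]
dish_stack 0.36 [310.2 247.2] [0.4756 0.0013 0.    ]
dish 0.84 [370.4 209.5] [ 0.5729 -0.1645  0.016 ]
dish_lip_in 0.6 [381.6 239. ] [ 0.4877 -0.1847  0.05  ]
empty_lip_out 0.62 [254.9 196.2] [0.6085 0.1451 0.05  ]
vial 0.46 [322.9 199. ] [ 0.4643 -0.001   0.    ]
bottle 0.76 [472.5 247.7] [0.5333 0.409  0.    ]
dish_stack 0.73 [174.3 185. ] [ 0.5339 -0.4303  0.    ]
dish 0.7 [251.1 208.9] [ 0.5805 -0.1682  0.016 ]
dish_lip_in 0.8 [259.9 179.3] [ 0.493  -0.1757  0.05  ]
empty_lip_out 0.58 [366.8 231.3] [0.6073 0.1509 0.05  ]
```

View pics/top4.png

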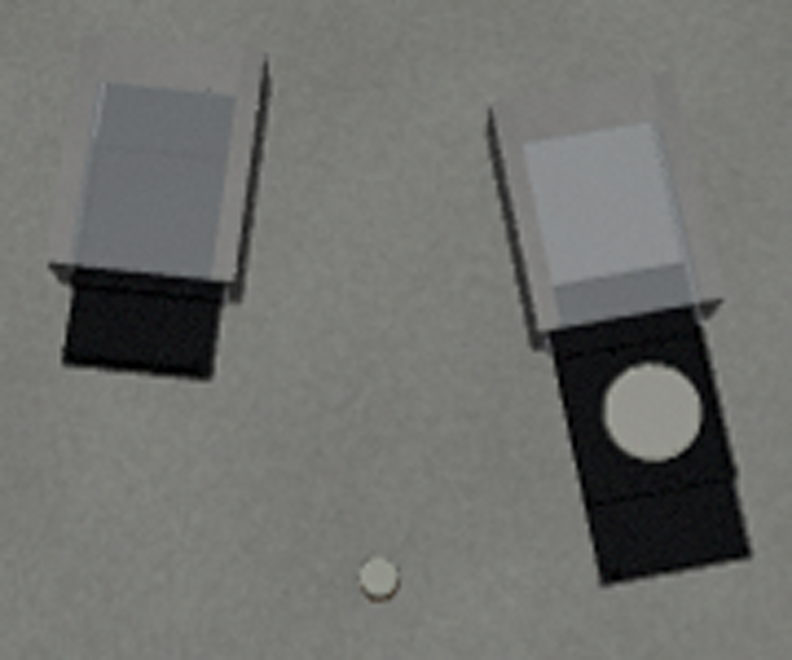

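View pics/sc4.png

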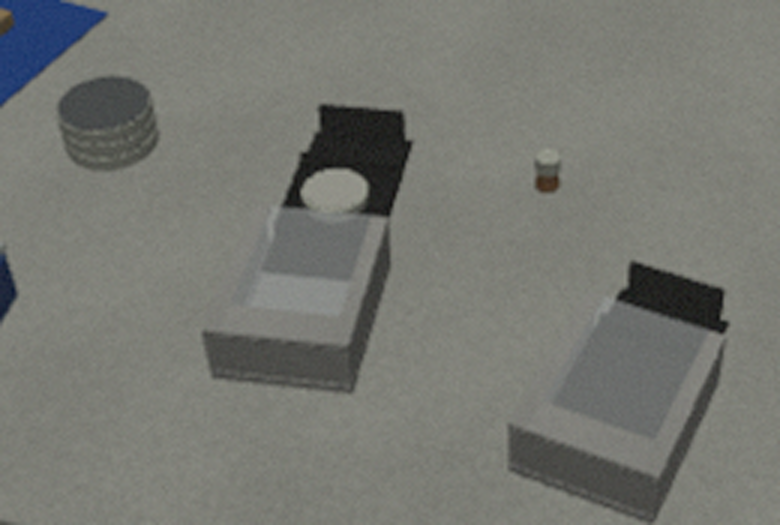

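```bash
python3 - <<'E'
from h import *
p=camera("scene")
for n,b,th,cs in(("dish",(.702,-.1438),.1688,[(320,106),(405,111)]),("empty",(.7345,.131),-.129,[(631,262),(724,291)])):
    m=np.mean([back(p,(np.array(c)+.5)/3-.5+[140,140],.05)[:2] for c in cs],0)
    print(n,"q=",-.129-(m-b)@[np.cos(th),np.sin(th)])
print(monitor.read_state()["force"]); finish_job()
E
```

```text
dish q= 0.09827185204430122
empty q= -0.003359769742905444
[-0.83590922 -0.69224666 -0.52893726]
the job is handed in; nothing more can be done
```

The job is done and handed in: the empty tray is fully home, and the dish tray is drawn out to its stop with the dish riding in it. It took about 16.5 s of robot time.

- **Empty tray:** I pushed it home with the closed fingertips on the outer face of its lip. At the stop the TCP stopped advancing and the force rose to about 13 N. The last picture puts the tray at -3 mm, which is home within the camera error.
- **Dish tray:** I lowered the closed fingers into the gap behind the lip and drew the tray out at 12–24 mm/s. At the outer stop the force rose from about 2 N to about 14 N. The last picture puts it at 98 mm out of 100, also within the camera error. From the TCP readings alone the stop came about 2 mm before my prediction.
- **Dish and bystanders:** The dish lies in the pocket, clear of the cross wall. The vial shows unmoved in the pictures. The bottle and dish stack were found within 2 cm of where they started, which is about how far the network's readings wander; the gripper never came near them at bench height.
- **At hand-in:** The arm was clear of everything, at about 0.2 m height, with about 1 N on the wrist. No check failed.

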